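Run the pasted board up to the inspection camera

ROBOT

A 6-joint arm with a two-finger parallel gripper is mounted at the origin on the work surface. World frame = base frame: x ahead of the robot, y to its left, z up, the work surface at z = 0. Lengths are in mm, angles in rad, forces in N, time in s.
With the tool pointing down it reaches from about 350 to 850 mm from the base axis. Payload 8.1 kg.
Tool frame: the origin (TCP) lies between the finger pads; the fingertips stand 14 mm ahead of it and the grasp point (between the pads) lies 5 mm behind it; z points along the fingers, y is the line along which they close (so a half turn about z gives the same grasp; the last joint's range is limited). The gripper opens to 93 mm and grips with 3 to 60 N. Pads are 15 mm wide; open, the fingers measure 128 mm over their backs; the gripper's body (75 mm by 188 mm) begins 65 mm behind the grasp point.
Start: joints at [-1.226, 0.13, 1.488, -0, 1.523, -0.085], TCP at [250.033, -545.425, 232.635] pointing down, gripper open.
Joint ranges: [-2.96, 2.96], [-0.89, 2.26], [0.02, 2.5], [-1.34, 4.48], [0, 2.73], [-2.66, 2.66]. Speed limits (rad/s): [2.39, 2.39, 2.79, 3.14, 3.14, 3.14].

INTERFACE

Orientations are given as a unit quaternion [w, x, y, z].
In Python, from station import robot gives the robot as it stands.
- The arm moves only by the tool jog_arm, never from a script. Its argument "steps" is a list of rows, each an object of numbers: "hand": the opening, from 0 (shut) to 1 (fully open); "x", "y", "z": the shift along the tool's x, y, z each as a share of 50 mm, from -1 to 1; "ax", "ay", "az": the turn, a rotation vector about the tool's x, y, z each as a share of 0.08 rad, from -1 to 1. A call has 1 to 10 rows; each row shifts and turns the commanded pose from where the row before left it, along the tool's axes as they then stand; what a row does not reach is not made up. A row lasts 1/8 s, in which the tool goes at most 62.5 mm and 10.7 degrees, less where a joint would pass 70% of its speed; a pose out of reach is approached as far as the arm can. A call with a number of a shift or a turn outside -1 to 1 is refused whole. A call with a gripper value outside its range is refused whole. The fingers move at their own pace and stop on an object; "force" is the grip in N (left out, the last holds). Time passes only in rows, so rows that do not move let the fingers close. It gives the time, the measured TCP pose, the force, the opening and the grip force at its end, in the units of the state.
- robot.get_obs(): the state, without advancing time (a new reading comes with each control period).
- robot.grab_frame(name): name is "side" or "top"; returns (picture, depth): 384x512x3 uint8, red, green, blue; 384x512 float32, mm along the optical axis (not along the pixel's ray), 0 where there is no reading.
- robot.calibration(name): a dict with "K" (3x3 intrinsics, pixels), "world_from_camera" (4x4, takes a point from camera to world coordinates). Camera axes: x right, y down, z forward; pixel columns grow to the right and rows downward; lengths in mm; the calibration is good to about 2 mm. A picture is of the moment at which its call begins. calibration takes no time and is no camera call.
- robot.sign_off(): hands the job in; it is judged then, once.
Trained networks look in the newest picture that a camera, given by its name, has taken for a name from the list of things; names that differ only in an ending like _2 or _b are one class to them, and where a whole thing is asked for, a point or a joint stands for the part that bears it (a point fixed in the world has none). Each returns a list of dicts, best first, with "score" (0 to 1); they miss things now and then, are a little off and sometimes report something else, mostly with a low value. They report only what shows in the picture. A call takes as long as a camera call.
- robot.boxes_of(query, camera): "rect" ([left, top, right, bottom] in pixels, round what is visible of it).
- robot.cut_out(query, camera): "region" (384x512 bool, what is visible of it) and "rect" ([left, top, right, bottom] in pixels, round what is visible of it).
- robot.pinpoint(query, camera): "xy" ([column, row] in pixels: a listed point, or the origin of a listed thing).
The state is a dict: "clock": time; "joint_pos": joint angles; "joint_vel": joint speeds; "effort": joint torques, N m; "position": TCP position; "tool_rot": TCP orientation; "wrist_force": force on the tool from outside, world axes, zero at the start; "wrist_torque": the same for the moment, N m; "gripper_width": finger opening in mm; "gripper_force": force on a finger pad.
Only numpy, scipy, OpenCV 4.12 (cv2) and the standard library are available. Lean on these libraries where they do the work, as an engineer would, in place of code of your own. Each camera call takes 0.05 s, during which the arm holds its last target. There are 200 camera calls.

TASK

The circuit board on the slide has its parts sitting in wet solder paste: push the free-running carriage along to the camera by its end buffers only, never touching the board or its black frame, and bring it gently to rest with the white index line on the frame opposite the middle of the camera's white mark plate. Keep it slower than about 0.2 m/s, do not knock the buffers hard or let it run against either end stop, and leave the other things on the bench alone. Then take the hand away and see that the carriage stands still at the mark by itself for three seconds before you finish.

Things in the scene. Friction and masses are not known exactly. Their poses are not given: they have to be found in the camera images.
- bed: fixed aluminium channel of the slide, 170 wide (x), 800 long (y), across in front of the robot. Origin: centre of its underside, on the bench. +y is the direction of travel from the start end to the camera's end, +x points away from the robot. Side fences 15 thick, 60 high, 140 apart; between them a floor 15 high carries two 12 mm shafts along y at x = -35 and +35 (tops 27 above the bench).
- stop_start (a point): middle of the face of the rubber pad on the end stop at the start end, 365 from the bed's centre; the stop is 65 high. A buffer face touches it when the carriage's origin is at bed y = -265.
- stop_camera (a point): the same at the camera's end, at bed y = +365, touched when the carriage's origin is at bed y = +265
- carriage: aluminium block 120 wide, 160 long, 22 to 68 above the bench, running freely along the bed's y on ball bushings. Nominally 2.7 kg with all it carries (true value up to a third off); rolling friction about 0.01 N plus 0.25 N s/m, so it coasts for many seconds. Axes as the bed; origin at its mid-length, mid-width, bench height. Sides hidden by the fences; too wide to grip.
- buffer_start: black half-round rubber buffer across the carriage's start end, 110 wide (x), 36 to 68 above the bench, rounded in profile (radius 16), standing 20 out of the block. Origin: middle of its nose, at carriage y = -100, 52 above the bench. Sprung along y: about 700 N/m and 22 N s/m, gives 6 at most, and bounces off what it meets. Push here towards the camera.
- buffer_mark: black half-round rubber buffer across the carriage's camera end, 110 wide (x), 36 to 68 above the bench, rounded in profile (radius 16), standing 20 out of the block. Origin: middle of its nose, at carriage y = +100, 52 above the bench. Sprung along y: about 700 N/m and 22 N s/m, gives 6 at most, and bounces off what it meets. Brake here, or push back.
- board: circuit board in a black carrier frame 130 wide, 186 long, 8 thick, fixed on top of the carriage on stand-offs, covering it: its ends lie 7 short of the buffer noses. Origin: centre of the frame's underside, 78 above the bench, above the carriage's origin. Highest parts 98 above the bench. Must not be touched.
- index (a point): middle of the white index line, 13 long and 4 wide, on the frame's far (+x) rim at the carriage's mid-length (y = 0 of the carriage), 86 above the bench
- camera: inspection camera clamped to the bed's far fence; fixed, at a different place along the bed each time. Origin: underside middle of its white mark plate (30 along the bed, 24 across, 5 thick, thin black line across its middle), on the fence top 60 above the bench; axes as the bed. A bar runs out to the post at x = +118; the head stands over x = +65 to +150, up to 140 above the origin.
- flux_bottle: small amber bottle, 38 diameter, 75 high, beyond the slide on the left; to be left alone. Origin: centre of its underside.
- screwdriver: screwdriver lying on the bench beyond the slide; to be left alone
- swab_jar: small open glass jar, 56 diameter, 60 high, beyond the slide on the right; to be left alone. Origin: centre of its underside.

How it is judged (in metres and radians):
On the way:
1. the carriage has come to rest at the mark and stands there untouched for 2 s (y of index in the frame of camera between -0.012 and 0.012 m and linear speed of carriage below 0.008 m/s and contact force between each of the arm, the fingers and carriage below 0.05 N), for 2 s.
At the end, for the whole second after the job is handed in: the index line is within 12 mm of the middle of the camera's mark plate along the bed, the carriage slower than 8 mm/s and untouched (y of index in the frame of camera between -0.012 and 0.012 m and linear speed of carriage below 0.008 m/s).
It fails at once if the carriage runs against an end stop (within 5 mm of it) (y of carriage in the frame of bed above 0.26 m or y of carriage in the frame of bed below -0.26 m).
It fails at once if the board or its frame is touched (contact force between any of the fingers, the arm and board above 0.3 N).
It fails at once if the carriage is knocked with more than 12 N (contact force between any of the fingers, the arm and carriage above 12 N).
It fails at once if the carriage is sent faster than 0.25 m/s (linear speed of carriage above 0.25 m/s).
It fails at once if another thing on the bench is moved by 30 mm (distance of any of flux_bottle, screwdriver, swab_jar from where it was at the start of the episode above 0.03 m).
It also fails if it takes over 42 s, if anything falls off the work surface, if the arm or the gripper's body presses on something with over 40 N, if the wrist force passes 120 N, or if a joint passes its speed limit or range.

## Working session

There is one attempt and no reset: what is moved stays moved. The work goes in short steps, Python scripts to look and compute and a tool call to move; the robot and the scene stay as the last step left them, time stands still between calls to the robot, and variables do not carry over. Pictures are saved under pics/ and viewed, at most 10 in all, crops included, and the job is handed in when it is done.

Besides the shell and the picture viewer there is one more tool, called as name(argument=value, ...), one argument or row to a line, values as JSON. jog_arm: Moves the arm, as the interface text tells. Its arguments: {"type":"object","properties":{"steps":{"type":"array","items":{"type":"object","properties":{"hand":{"type":"number"},"x":{"type":"number"},"y":{"type":"number"},"z":{"type":"number"},"ax":{"type":"number"},"ay":{"type":"number"},"az":{"type":"number"}}}},"force":{"type":"number"}},"required":["steps"]}

```bash
mkdir -p pics
cat > h.py <<'E'
import numpy as np, cv2
from station import robot
def ray(cam,uv,axis,val):
    c=robot.calibration(cam);K=np.array(c["K"]);T=np.array(c["world_from_camera"])
    d=T[:3,:3]@np.linalg.solve(K,[uv[0],uv[1],1]);o=T[:3,3]
    return o+d*(val-o[axis])/d[axis]
E
python3 - <<'E'
from h import *
for c in("top","side"):
    p,d=robot.grab_frame(c);cv2.imwrite(f"pics/{c}0.png",p[:,:,::-1])
    for q,z in(("index",86),("camera",65),("stop_start",50),("stop_camera",50),("buffer_start",52),("buffer_mark",52),("bed",0),("carriage",0)):
        for r in robot.pinpoint(q,c)[:2]: print(c,q,round(r["score"],2),np.round(r["xy"],1),np.round(ray(c,r["xy"],2,z),1))
o=robot.get_obs();print(o["clock"],o["position"],o["tool_rot"])
E
```

```text
top index 0.67 [325.9 212.9] [ 544.7 -201.8   86. ]
top camera 0.81 [212.9 206.2] [568.7 120.6  65. ]
top stop_start 0.55 [387.7 230.1] [ 493.3 -386.2   50. ]
top stop_camera 0.58 [135.9 233.5] [492.8 346.6  50. ]
top buffer_mark 0.52 [285.9 231.1] [494.2 -89.9  52. ]
top bed 0.95 [259.1 232.3] [490.8 -12.3   0. ]
top carriage 0.72 [318.8 233.2] [ 485.7 -193.     0. ]
side index 0.87 [301.7 156.3] [ 540.2 -189.    86. ]
side camera 0.92 [271.4 221.8] [575.1 128.8  65. ]
side stop_start 0.63 [324.7 143.7] [ 481.8 -379.8   50. ]
side stop_camera 0.74 [298. 297.] [490.7 339.1  50. ]
side buffer_start 0.53 [311.8 216.1] [487.9  64.3  52. ]
side buffer_mark 0.86 [317.8 180.4] [ 486.3 -118.4   52. ]
side bed 0.81 [313.4 214.9] [486.2 -23.2   0. ]
side carriage 0.8 [318.1 183.3] [ 486.  -198.4    0. ]
0.9 [ 250.01927138 -545.43715609  232.63621371] [ 4.45799014e-06  9.77000518e-01  2.13236928e-01 -8.24623855e-06]
```

View pics/top0.png

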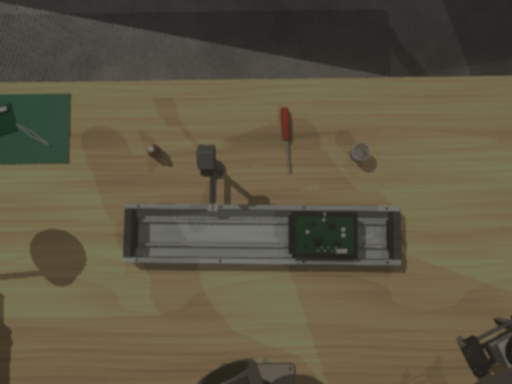

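View pics/side0.png

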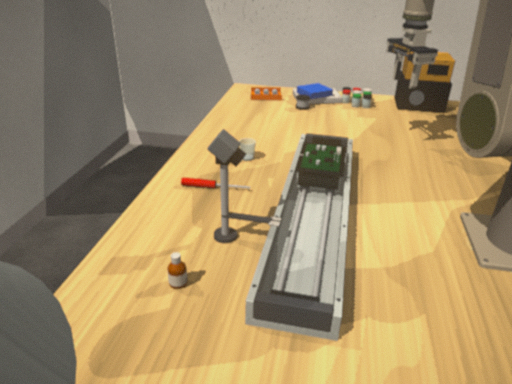

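The top view shows the bed running from col 124 to 401, with the carriage board at cols 290–357. The index is near (326,213) and the camera plate near (213,207). The side view agrees. Next I'll refine these positions and plan the approach.

```bash
cat >> h.py <<'E'
from scipy.spatial.transform import Rotation as R
def pose(o=None):
    o=o or robot.get_obs();q=o["tool_rot"];return np.array(o["position"]),R.from_quat([q[1],q[2],q[3],q[0]])
def plan(p,r,tp,tr,n):
    rv=(r.inv()*tr).as_rotvec()/n
    for i in range(n):
        s=r.inv().apply((tp-p)/(n-i))   # shift in the tool axes before turn
        print(np.round(s/50,2),np.round(rv/.08,2)); p=p+r.apply(s); r=r*R.from_rotvec(rv)
def blob(cam,g,c,h,z):
    x0,y0=int(c[0])-h[0],int(c[1])-h[1];w=g[y0:y0+2*h[1]+1,x0:x0+2*h[0]+1].astype(float)
    w=np.clip(w-np.percentile(w,85),0,None);yy,xx=np.mgrid[y0:y0+w.shape[0],x0:x0+w.shape[1]]
    uv=((w*xx).sum()/w.sum(),(w*yy).sum()/w.sum());return uv,ray(cam,uv,2,z)
E
python3 - <<'E'
from h import *
p,_=robot.grab_frame("top");g=p.min(2)
print(g[202:217,204:224]);print(g[206:222,316:336])
c=p[195:270,190:410,::-1];cv2.imwrite("pics/c.png",cv2.resize(c,None,fx=3.6,fy=3.6,interpolation=2))
for r in range(200,272): 
    pass
for col in(140,180,250,270,375,395): print(col,g[200:212,col],g[256:270,col])
print(ray("top",(0,0),2,60)[:2],ray("top",(1,0),2,60)[:2])
pp,r=pose();tr=R.from_matrix(np.array([[1,0,0],[0,-1,0],[0,0,-1]]).T)*R.from_rotvec([0.15,0,0])
print(tr.apply([0,0,1]))
plan(pp,r,np.array([488,-345,150.]),tr,8)
E
```

```text
[[ 66  66  66  66  68  64  58  53  51  51  55  65  76  79  74  72  72  72
   71  66]
 [ 70  70  70  74  79  78  73  66  60  63  70  80  89  89  80  75  74  75
   74  70]
 [ 78  78  78  82  88  91  88  81  71  75  85  92  96  94  82  78  79  79
   81  80]
 [ 86  86  85  87  93  97  96  89  76  81  93  99  99  95  83  79  77  79
   84  90]
 [ 90  89  89  91  96  99  98  89  77  83  94  99 100  94  83  78  70  70
   81  92]
 [ 89  89  89  92  97 100  98  90  76  83  94  99  99  94  84  79  73  72
   84  94]
 [ 82  82  84  90  96  98  98  89  77  82  94  99  98  91  81  79  75  76
   83  90]
 [ 65  67  72  81  91  97  97  89  76  82  94  99  96  86  72  68  66  68
   70  72]
 [ 55  56  62  73  83  90  92  86  74  80  91  95  92  81  69  63  62  62
   62  63]
 [ 57  57  60  67  73  75  77  74  69  72  77  79  78  73  66  64  63  63
   63  64]
 [ 62  62  62  65  66  66  67  66  64  65  67  67  67  66  65  64  64  64
   64  65]
 [ 64  64  64  65  65  64  65  64  64  64  64  64  64  64  64  64  63  65
   64  64]
 [ 66  65  65  65  65  65  65  64  64  64  64  65  65  65  64  65  65  65
   65 
[... 1434 characters left out ...]
5  54  52  51  51  51]
270 [67 65 63 58 67 85 93 94 91 82 67 64] [ 93  79  78  94 103 104 103  95  74  56  51  50  48  48]
375 [73 72 70 69 68 74 87 93 93 90 81 63] [96 92 82 75 85 92 92 91 81 63 47 42 40 40]
395 [ 80  80  80  79  80  87  98 103 104 102  92  68] [49 50 51 66 86 93 93 92 86 66 50 46 46 46]
[1202.7392539   764.27126672] [1202.69715001  761.23517052]
[ 0.          0.14943813 -0.98877108]
[ 0.75 -0.21  0.21] [0.23 0.05 0.67]
[ 0.74 -0.24  0.21] [0.23 0.05 0.67]
[ 0.72 -0.28  0.22] [0.23 0.05 0.67]
[ 0.71 -0.31  0.23] [0.23 0.05 0.67]
[ 0.69 -0.35  0.24] [0.23 0.05 0.67]
[ 0.67 -0.38  0.25] [0.23 0.05 0.67]
[ 0.64 -0.41  0.26] [0.23 0.05 0.67]
[ 0.62 -0.44  0.27] [0.23 0.05 0.67]
```

View pics/c.png

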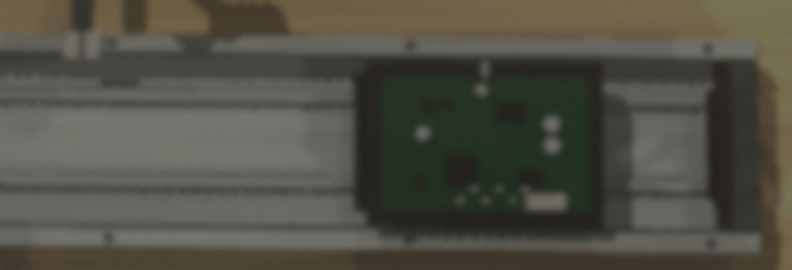

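The mark line is at about col 212 and the index at about (324.3,213.7). Moving to a spot above the gap behind the start buffer.

jog_arm(
  steps=[
    {"hand":0,"x":0.75,"y":-0.21,"z":0.21,"ax":0.23,"ay":0.05,"az":0.67},
    {"x":0.74,"y":-0.24,"z":0.21,"ax":0.23,"ay":0.05,"az":0.67},
    {"x":0.72,"y":-0.28,"z":0.22,"ax":0.23,"ay":0.05,"az":0.67},
    {"x":0.71,"y":-0.31,"z":0.23,"ax":0.23,"ay":0.05,"az":0.67},
    {"x":0.69,"y":-0.35,"z":0.24,"ax":0.23,"ay":0.05,"az":0.67},
    {"x":0.67,"y":-0.38,"z":0.25,"ax":0.23,"ay":0.05,"az":0.67},
    {"x":0.64,"y":-0.41,"z":0.26,"ax":0.23,"ay":0.05,"az":0.67},
    {"x":0.62,"y":-0.44,"z":0.27,"ax":0.23,"ay":0.05,"az":0.67},
  ],
)

```text
validation failed for argument at $.st...
```

```bash
cat >> h.py <<'E'
def idx(last=None,save=None):
    p,_=robot.grab_frame("top");g=p.min(2).astype(float)
    if save: cv2.imwrite(save,cv2.resize(p[150:300,120:420,::-1],None,fx=2.6,fy=2.6,interpolation=2))
    row=g[212:216].mean(0);lo,hi=(150,345) if last is None else (last-25,last+25)
    row=row[lo:hi]-cv2.blur(row[None,lo:hi],(21,1))[0]
    k=lo+int(row[4:-4].argmax())+4; w=np.clip(g[212:216].mean(0)[k-3:k+4]-38,0,None)
    u=(w*np.arange(k-3,k+4)).sum()/w.sum(); return u,ray("top",(u,213.7),2,86)
E
python3 - <<'E'
from h import *
u,P=idx(330);print(u,P,"mark",ray("top",(212.15,206.5),2,65))
for a,b in(((140,204.8),(395,208.2)),((140,259.6),(395,261.3))):print(ray("top",a,2,60),ray("top",b,2,60))
for c in((137,233),(387,233)):print(ray("top",c,2,65))
o=robot.get_obs();pp,r=pose(o);print(o["clock"],pp,r.apply([0,0,1]),o["wrist_force"],o["gripper_width"])
tr=R.from_matrix(np.array([[1,0,0],[0,-1,0],[0,0,-1]]).T)*R.from_rotvec([0.15,0,0])
plan(pp,r,np.array([488,-345,50.]),tr,4)
E
```

```text
324.26038781163436 [ 542.45451236 -197.11220236   86.        ] mark [567.89295884 122.7440269   65.        ]
[575.75925118 332.76682825  60.        ] [ 556.33101659 -406.73589398   60.        ]
[418.3225455  331.06380203  60.        ] [ 404.20644407 -400.42824458   60.        ]
[494.49811279 339.12752713  65.        ]
[ 485.29037474 -379.16135244   65.        ]
1.0 [ 250.05064855 -545.42358622  232.64550826] [ 2.37750610e-05  5.31368231e-06 -1.00000000e+00] [ 0.0160629  -0.10597043  0.69694553] 93.35509346622584
[ 1.5  -0.42  0.91] [0.46 0.1  1.34]
[ 1.44 -0.54  0.94] [0.46 0.1  1.34]
[ 1.37 -0.65  0.98] [0.46 0.1  1.34]
[ 1.28 -0.76  1.01] [0.46 0.1  1.34]
```

jog_arm(
  steps=[
    {"hand":0.0,"x":0.75,"y":-0.21,"z":0.21,"ax":0.23,"ay":0.05,"az":0.67},
    {"hand":0.0,"x":0.74,"y":-0.24,"z":0.21,"ax":0.23,"ay":0.05,"az":0.67},
    {"hand":0.0,"x":0.72,"y":-0.28,"z":0.22,"ax":0.23,"ay":0.05,"az":0.67},
    {"hand":0.0,"x":0.71,"y":-0.31,"z":0.23,"ax":0.23,"ay":0.05,"az":0.67},
    {"hand":0.0,"x":0.69,"y":-0.35,"z":0.24,"ax":0.23,"ay":0.05,"az":0.67},
    {"hand":0.0,"x":0.67,"y":-0.38,"z":0.25,"ax":0.23,"ay":0.05,"az":0.67},
    {"hand":0.0,"x":0.64,"y":-0.41,"z":0.26,"ax":0.23,"ay":0.05,"az":0.67},
    {"hand":0.0,"x":0.62,"y":-0.44,"z":0.27,"ax":0.23,"ay":0.05,"az":0.67},
  ],
)

```text
clock: 2.0
position: [489.4, -343.5, 149.5]
tool_rot: [-0.075, 0.997, -0.001, -0.0]
wrist_force: [1.2, -0.3, 0.6]
gripper_width: 17.4
gripper_force: 0.0
```

jog_arm(
  steps=[
    {"hand":0.0,"x":-0.02,"y":0.08,"z":0.5,"ax":0.0,"ay":0.0,"az":0.0},
    {"hand":0.0,"x":-0.02,"y":0.08,"z":0.5,"ax":0.0,"ay":0.0,"az":0.0},
    {"hand":0.0,"x":-0.02,"y":0.08,"z":0.5,"ax":0.0,"ay":0.0,"az":0.0},
    {"hand":0.0,"x":-0.02,"y":0.08,"z":0.5,"ax":0.0,"ay":0.0,"az":0.0},
    {"hand":0.0,"x":0.0,"y":0.0,"z":0.0,"ax":0.0,"ay":0.0,"az":0.0},
  ],
)

```text
clock: 2.62
position: [482.9, -343.9, 46.1]
tool_rot: [-0.076, 0.997, -0.0, -0.002]
wrist_force: [0.4, 0.2, -0.5]
gripper_width: 0.7
gripper_force: 0.0
```

```bash
cat >> h.py <<'E'
M=np.array([567.9,122.7])
def st(save=None,last=None):
    u,P=idx(last,save);o=robot.get_obs();p=o["position"]
    print("t %.2f u %.2f rem %.1f tcp"%(o["clock"],u,(M-P[:2])@[.022,1]),np.round(p,1),"F",np.round(o["wrist_force"],2))
E
python3 -c "
from h import *
st('pics/d.png',324)"
```

```text
t 2.67 u 324.20 rem 320.2 tcp [ 483.8 -344.7   47.8] F [-0.16 -0.78  0.14]
```

View pics/d.png

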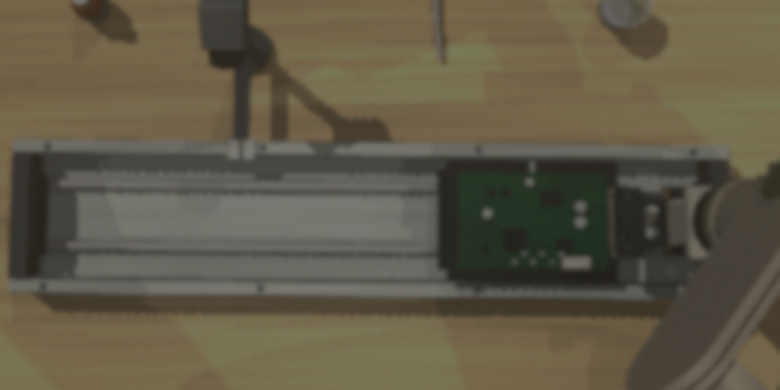

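jog_arm(
  steps=[
    {"hand":0.0,"x":0.0,"y":-0.12,"z":0.018,"ax":0.0,"ay":0.0,"az":0.0},
    {"hand":0.0,"x":0.0,"y":-0.12,"z":0.018,"ax":0.0,"ay":0.0,"az":0.0},
    {"hand":0.0,"x":0.0,"y":-0.12,"z":0.018,"ax":0.0,"ay":0.0,"az":0.0},
    {"hand":0.0,"x":0.0,"y":-0.06,"z":0.009,"ax":0.0,"ay":0.0,"az":0.0},
    {"hand":0.0,"x":0.0,"y":-0.06,"z":0.009,"ax":0.0,"ay":0.0,"az":0.0},
    {"hand":0.0,"x":0.0,"y":-0.06,"z":0.009,"ax":0.0,"ay":0.0,"az":0.0},
    {"hand":0.0,"x":0.0,"y":-0.06,"z":0.009,"ax":0.0,"ay":0.0,"az":0.0},
    {"hand":0.0,"x":0.0,"y":-0.06,"z":0.009,"ax":0.0,"ay":0.0,"az":0.0},
  ],
)

```text
clock: 3.68
position: [484.4, -311.7, 48.4]
tool_rot: [-0.075, 0.997, 0.0, -0.0]
wrist_force: [-0.2, 0.3, 0.1]
gripper_width: 0.1
gripper_force: 0.0
```

```bash
python3 -c "
from h import *
st(last=324)"
```

```text
t 3.73 u 324.23 rem 320.3 tcp [ 484.4 -311.4   48.4] F [-0.08  0.24 -0.18]
```

```bash
python3 -c "
from h import *
p,d=robot.grab_frame('side')
cv2.imwrite('pics/s1.png',cv2.resize(p[60:230,260:400,::-1],None,fx=4,fy=3.5,interpolation=2))"
```

```text
(no output)
```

View pics/s1.png

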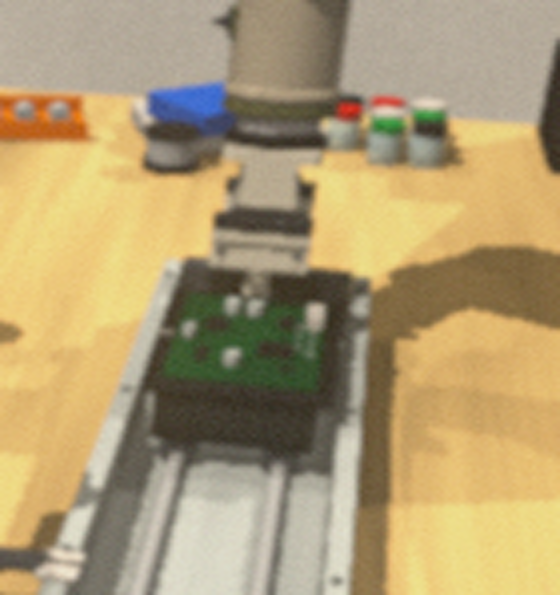

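The top of the fingers sits just behind the board's end, with the gap hidden. I'll add tilt for frame clearance, then creep to contact.

jog_arm(
  steps=[
    {"hand":0.0,"x":0.0,"y":0.0,"z":0.0,"ax":0.94,"ay":0.0,"az":0.0},
    {"hand":0.0,"x":0.0,"y":0.0,"z":0.0,"ax":0.94,"ay":0.0,"az":0.0},
    {"hand":0.0,"x":0.0,"y":-0.038,"z":0.012,"ax":0.0,"ay":0.0,"az":0.0},
    {"hand":0.0,"x":0.0,"y":-0.038,"z":0.012,"ax":0.0,"ay":0.0,"az":0.0},
    {"hand":0.0,"x":0.0,"y":-0.038,"z":0.012,"ax":0.0,"ay":0.0,"az":0.0},
    {"hand":0.0,"x":0.0,"y":-0.038,"z":0.012,"ax":0.0,"ay":0.0,"az":0.0},
  ],
)

```text
clock: 4.53
position: [484.6, -303.4, 48.7]
tool_rot: [-0.149, 0.989, 0.0, -0.0]
wrist_force: [0.8, 0.2, -0.2]
gripper_width: 0.5
gripper_force: 0.0
```

```bash
python3 -c "
from h import *
st(last=324)"
```

```text
t 4.58 u 320.95 rem 311.0 tcp [ 484.6 -303.2   48.7] F [ 0.12 -0.25  0.53]
```

jog_arm(
  steps=[
    {"hand":0.0,"x":0.001,"y":-0.057,"z":0.018,"ax":0.0,"ay":0.0,"az":0.0},
    {"hand":0.0,"x":0.001,"y":-0.067,"z":0.021,"ax":0.0,"ay":0.0,"az":0.0},
    {"hand":0.0,"x":0.001,"y":-0.076,"z":0.024,"ax":0.0,"ay":0.0,"az":0.0},
    {"hand":0.0,"x":0.002,"y":-0.086,"z":0.027,"ax":0.0,"ay":0.0,"az":0.0},
    {"hand":0.0,"x":0.002,"y":-0.096,"z":0.03,"ax":0.0,"ay":0.0,"az":0.0},
    {"hand":0.0,"x":0.002,"y":-0.105,"z":0.033,"ax":0.0,"ay":0.0,"az":0.0},
    {"hand":0.0,"x":0.002,"y":-0.115,"z":0.036,"ax":0.0,"ay":0.0,"az":0.0},
    {"hand":0.0,"x":0.003,"y":-0.124,"z":0.039,"ax":0.0,"ay":0.0,"az":0.0},
    {"hand":0.0,"x":0.003,"y":-0.134,"z":0.041,"ax":0.0,"ay":0.0,"az":0.0},
    {"hand":0.0,"x":0.003,"y":-0.134,"z":0.041,"ax":0.0,"ay":0.0,"az":0.0},
  ],
)

```text
clock: 5.82
position: [485.4, -251.4, 48.3]
tool_rot: [-0.149, 0.989, 0.0, -0.0]
wrist_force: [0.4, 0.6, -0.3]
gripper_width: 0.3
gripper_force: 0.0
```

```bash
python3 -c "
from h import *
st();st()"
```

```text
t 5.88 u 302.90 rem 259.8 tcp [ 485.4 -250.5   48.3] F [ 0.01  0.26 -1.29]
t 5.92 u 301.92 rem 257.1 tcp [ 485.3 -251.    48.3] F [-0.53  0.45 -0.6 ]
```

jog_arm(
  steps=[
    {"hand":0.0,"x":0.002,"y":-0.1,"z":0.031,"ax":0.0,"ay":0.0,"az":0.0},
    {"hand":0.0,"x":0.002,"y":-0.1,"z":0.031,"ax":0.0,"ay":0.0,"az":0.0},
    {"hand":0.0,"x":0.002,"y":-0.1,"z":0.031,"ax":0.0,"ay":0.0,"az":0.0},
    {"hand":0.0,"x":0.002,"y":-0.1,"z":0.031,"ax":0.0,"ay":0.0,"az":0.0},
    {"hand":0.0,"x":0.002,"y":-0.1,"z":0.031,"ax":0.0,"ay":0.0,"az":0.0},
    {"hand":0.0,"x":0.002,"y":-0.1,"z":0.031,"ax":0.0,"ay":0.0,"az":0.0},
    {"hand":0.0,"x":0.002,"y":-0.1,"z":0.031,"ax":0.0,"ay":0.0,"az":0.0},
    {"hand":0.0,"x":0.002,"y":-0.1,"z":0.031,"ax":0.0,"ay":0.0,"az":0.0},
  ],
)

```text
clock: 6.92
position: [486.2, -209.7, 48.3]
tool_rot: [-0.149, 0.989, 0.0, -0.0]
wrist_force: [0.5, -0.2, 0.1]
gripper_width: 0.5
gripper_force: 0.0
```

```bash
python3 -c "
from h import *
st()"
```

```text
t 6.97 u 281.61 rem 199.5 tcp [ 486.2 -209.1   48.3] F [ 0.35  1.02 -0.16]
```

jog_arm(
  steps=[
    {"hand":0.0,"x":0.002,"y":-0.1,"z":0.031,"ax":0.0,"ay":0.0,"az":0.0},
    {"hand":0.0,"x":0.002,"y":-0.1,"z":0.031,"ax":0.0,"ay":0.0,"az":0.0},
    {"hand":0.0,"x":0.002,"y":-0.1,"z":0.031,"ax":0.0,"ay":0.0,"az":0.0},
    {"hand":0.0,"x":0.002,"y":-0.1,"z":0.031,"ax":0.0,"ay":0.0,"az":0.0},
    {"hand":0.0,"x":0.002,"y":-0.1,"z":0.031,"ax":0.0,"ay":0.0,"az":0.0},
    {"hand":0.0,"x":0.002,"y":-0.1,"z":0.031,"ax":0.0,"ay":0.0,"az":0.0},
    {"hand":0.0,"x":0.002,"y":-0.1,"z":0.031,"ax":0.0,"ay":0.0,"az":0.0},
    {"hand":0.0,"x":0.002,"y":-0.1,"z":0.031,"ax":0.0,"ay":0.0,"az":0.0},
  ],
)

```text
clock: 7.98
position: [487.0, -167.8, 48.3]
tool_rot: [-0.149, 0.989, 0.0, -0.0]
wrist_force: [-0.9, 0.0, -0.4]
gripper_width: 0.6
gripper_force: 0.0
```

```bash
python3 -c "
from h import *
st()"
```

```text
t 8.03 u 264.17 rem 150.0 tcp [ 486.9 -167.2   48.2] F [ 1.02 -0.51  0.19]
```

jog_arm(
  steps=[
    {"hand":0.0,"x":0.002,"y":-0.08,"z":0.025,"ax":0.0,"ay":0.0,"az":0.0},
    {"hand":0.0,"x":0.002,"y":-0.08,"z":0.025,"ax":0.0,"ay":0.0,"az":0.0},
    {"hand":0.0,"x":0.002,"y":-0.08,"z":0.025,"ax":0.0,"ay":0.0,"az":0.0},
    {"hand":0.0,"x":0.002,"y":-0.08,"z":0.025,"ax":0.0,"ay":0.0,"az":0.0},
    {"hand":0.0,"x":0.002,"y":-0.08,"z":0.025,"ax":0.0,"ay":0.0,"az":0.0},
    {"hand":0.0,"x":0.002,"y":-0.08,"z":0.025,"ax":0.0,"ay":0.0,"az":0.0},
    {"hand":0.0,"x":0.002,"y":-0.08,"z":0.025,"ax":0.0,"ay":0.0,"az":0.0},
    {"hand":0.0,"x":0.002,"y":-0.08,"z":0.025,"ax":0.0,"ay":0.0,"az":0.0},
  ],
)

```text
clock: 9.02
position: [487.8, -134.4, 48.2]
tool_rot: [-0.149, 0.989, 0.0, -0.0]
wrist_force: [-0.3, 0.2, 1.0]
gripper_width: 0.7
gripper_force: 0.0
```

```bash
python3 -c "
from h import *
st()"
```

```text
t 9.07 u 249.71 rem 109.1 tcp [ 487.7 -133.9   48.1] F [ 0.59  0.59 -0.54]
```

jog_arm(
  steps=[
    {"hand":0.0,"x":0.002,"y":-0.05,"z":0.016,"ax":0.0,"ay":0.0,"az":0.0},
    {"hand":0.0,"x":0.002,"y":-0.05,"z":0.016,"ax":0.0,"ay":0.0,"az":0.0},
    {"hand":0.0,"x":0.002,"y":-0.05,"z":0.016,"ax":0.0,"ay":0.0,"az":0.0},
    {"hand":0.0,"x":0.002,"y":-0.05,"z":0.016,"ax":0.0,"ay":0.0,"az":0.0},
    {"hand":0.0,"x":0.002,"y":-0.05,"z":0.016,"ax":0.0,"ay":0.0,"az":0.0},
    {"hand":0.0,"x":0.002,"y":-0.05,"z":0.016,"ax":0.0,"ay":0.0,"az":0.0},
    {"hand":0.0,"x":0.002,"y":-0.05,"z":0.016,"ax":0.0,"ay":0.0,"az":0.0},
    {"hand":0.0,"x":0.002,"y":-0.05,"z":0.016,"ax":0.0,"ay":0.0,"az":0.0},
    {"hand":0.0,"x":0.002,"y":-0.05,"z":0.016,"ax":0.0,"ay":0.0,"az":0.0},
    {"hand":0.0,"x":0.002,"y":-0.05,"z":0.016,"ax":0.0,"ay":0.0,"az":0.0},
  ],
)

```text
clock: 10.32
position: [488.8, -108.2, 47.9]
tool_rot: [-0.149, 0.989, 0.0, -0.0]
wrist_force: [0.2, -0.1, -0.4]
gripper_width: 0.6
gripper_force: 0.0
```

```bash
python3 -c "
from h import *
st()"
```

```text
t 10.38 u 235.15 rem 67.8 tcp [ 488.7 -107.9   47.9] F [-0.24  0.78  0.68]
```

jog_arm(
  steps=[
    {"hand":0.0,"x":0.002,"y":-0.02,"z":0.006,"ax":0.0,"ay":0.0,"az":0.0},
    {"hand":0.0,"x":0.002,"y":-0.02,"z":0.006,"ax":0.0,"ay":0.0,"az":0.0},
    {"hand":0.0,"x":0.002,"y":-0.02,"z":0.006,"ax":0.0,"ay":0.0,"az":0.0},
    {"hand":0.0,"x":0.002,"y":-0.02,"z":0.006,"ax":0.0,"ay":0.0,"az":0.0},
    {"hand":0.0,"x":0.002,"y":-0.02,"z":0.006,"ax":0.0,"ay":0.0,"az":0.0},
    {"hand":0.0,"x":0.002,"y":-0.02,"z":0.006,"ax":0.0,"ay":0.0,"az":0.0},
    {"hand":0.0,"x":0.002,"y":-0.02,"z":0.006,"ax":0.0,"ay":0.0,"az":0.0},
    {"hand":0.0,"x":0.002,"y":-0.02,"z":0.006,"ax":0.0,"ay":0.0,"az":0.0},
    {"hand":0.0,"x":0.002,"y":-0.02,"z":0.006,"ax":0.0,"ay":0.0,"az":0.0},
    {"hand":0.0,"x":0.002,"y":-0.02,"z":0.006,"ax":0.0,"ay":0.0,"az":0.0},
  ],
)

```text
clock: 11.62
position: [489.7, -97.8, 48.0]
tool_rot: [-0.149, 0.989, 0.0, -0.0]
wrist_force: [-0.1, -0.5, 0.6]
gripper_width: 0.4
gripper_force: 0.0
```

```bash
python3 -c "
from h import *
st()"
```

```text
t 11.68 u 224.16 rem 36.6 tcp [489.8 -97.7  48. ] F [ 0.26  0.08 -0.11]
```

The prediction is about 7 mm of overshoot, still inside tolerance. I'm retracting the hand upward while it coasts.

jog_arm(
  steps=[
    {"hand":0.0,"x":0.0,"y":0.0,"z":-0.3,"ax":0.0,"ay":0.0,"az":0.0},
    {"hand":0.0,"x":0.0,"y":0.0,"z":-0.3,"ax":0.0,"ay":0.0,"az":0.0},
    {"hand":0.0,"x":0.0,"y":0.0,"z":-0.3,"ax":0.0,"ay":0.0,"az":0.0},
    {"hand":0.0,"x":0.0,"y":0.0,"z":-0.3,"ax":0.0,"ay":0.0,"az":0.0},
    {"hand":0.0,"x":0.0,"y":0.0,"z":-0.3,"ax":0.0,"ay":0.0,"az":0.0},
    {"hand":0.0,"x":0.0,"y":0.0,"z":-0.3,"ax":0.0,"ay":0.0,"az":0.0},
    {"hand":0.0,"x":0.0,"y":0.0,"z":-0.3,"ax":0.0,"ay":0.0,"az":0.0},
    {"hand":0.0,"x":0.0,"y":0.0,"z":-0.3,"ax":0.0,"ay":0.0,"az":0.0},
    {"hand":0.0,"x":0.0,"y":0.0,"z":-0.3,"ax":0.0,"ay":0.0,"az":0.0},
    {"hand":0.0,"x":0.0,"y":0.0,"z":-0.3,"ax":0.0,"ay":0.0,"az":0.0},
  ],
)

```text
clock: 12.92
position: [489.8, -142.5, 192.2]
tool_rot: [-0.149, 0.989, 0.0, -0.0]
wrist_force: [0.5, 0.6, -0.2]
gripper_width: 0.3
gripper_force: 0.0
```

```bash
python3 -c "
from h import *
st(last=217)"
```

```text
t 12.97 u 216.36 rem 14.5 tcp [ 490.7 -143.5  194.4] F [-0.04 -0.25  2.25]
```

jog_arm(
  steps=[
    {"hand":0.0,"x":0.0,"y":0.0,"z":0.0},
    {"hand":0.0,"x":0.0,"y":0.0,"z":0.0},
    {"hand":0.0,"x":0.0,"y":0.0,"z":0.0},
    {"hand":0.0,"x":0.0,"y":0.0,"z":0.0},
    {"hand":0.0,"x":0.0,"y":0.0,"z":0.0},
    {"hand":0.0,"x":0.0,"y":0.0,"z":0.0},
    {"hand":0.0,"x":0.0,"y":0.0,"z":0.0},
    {"hand":0.0,"x":0.0,"y":0.0,"z":0.0},
    {"hand":0.0,"x":0.0,"y":0.0,"z":0.0},
    {"hand":0.0,"x":0.0,"y":0.0,"z":0.0},
  ],
)

```text
validation failed for argument at $.st...
```

```bash
python3 -c "
from h import *
st(last=212)"
```

```text
t 13.03 u 216.11 rem 13.8 tcp [ 490.8 -143.2  193.4] F [ 1.14 -0.03 -0.25]
```

jog_arm(
  steps=[
    {"hand":0.0,"x":0.0,"y":0.0,"z":0.0},
    {"hand":0.0,"x":0.0,"y":0.0,"z":0.0},
    {"hand":0.0,"x":0.0,"y":0.0,"z":0.0},
    {"hand":0.0,"x":0.0,"y":0.0,"z":0.0},
    {"hand":0.0,"x":0.0,"y":0.0,"z":0.0},
    {"hand":0.0,"x":0.0,"y":0.0,"z":0.0},
    {"hand":0.0,"x":0.0,"y":0.0,"z":0.0},
    {"hand":0.0,"x":0.0,"y":0.0,"z":0.0},
    {"hand":0.0,"x":0.0,"y":0.0,"z":0.0},
    {"hand":0.0,"x":0.0,"y":0.0,"z":0.0},
  ],
)

```text
validation failed for argument at $.st...
```

```bash
python3 -c "
from h import *
st('pics/e.png',last=212);st(last=212)
for c in('top','side'):
  if c=='side': robot.grab_frame(c)
  for q,z in(('index',86),('camera',65)):
    for r in robot.pinpoint(q,c)[:1]: print(c,q,round(r['score'],2),ray(c,r['xy'],2,z))
p,_=robot.grab_frame('side')
st(last=212)
cv2.imwrite('pics/f.png',cv2.resize(p[170:270,240:380,::-1],None,fx=5,fy=5,interpolation=2))"
```

```text
t 13.07 u 215.94 rem 13.3 tcp [ 490.4 -142.8  192.3] F [-0.42 -0.35 -0.89]
t 13.12 u 215.70 rem 12.6 tcp [ 489.9 -142.4  191.4] F [0.27 0.21 0.33]
top index 0.88 [546.91343083 104.59688651  86.        ]
top camera 0.67 [564.39435133 120.30193232  65.        ]
side index 0.93 [546.213768   118.70920704  86.        ]
side camera 0.68 [569.81541349 127.57655376  65.        ]
t 13.47 u 214.12 rem 8.1 tcp [ 489.6 -142.   190.8] F [ 0.41 -0.33  0.62]
```

View pics/e.png

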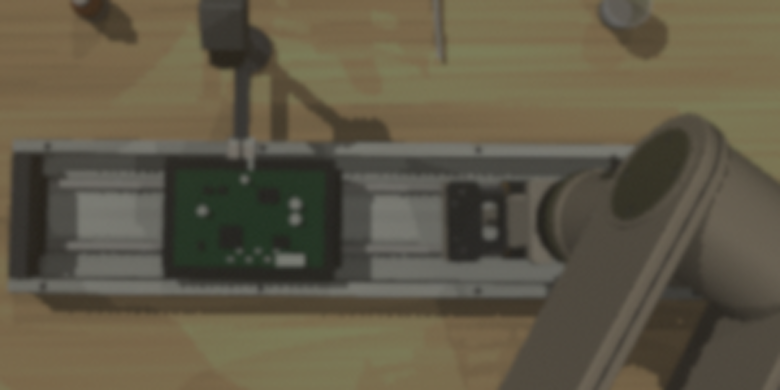

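View pics/f.png

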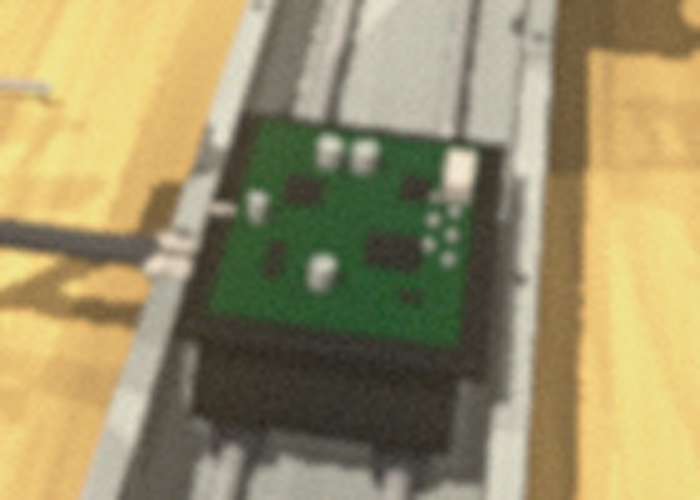

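The carriage is coming up to the mark: in the top crop the index is at (250,163) and the plate at (241,149). I'm waiting for it to come to rest.

jog_arm(
  steps=[
    {"hand":0.0,"x":0.0,"y":0.0,"z":0.0,"ax":0.0,"ay":0.0,"az":0.0},
    {"hand":0.0,"x":0.0,"y":0.0,"z":0.0,"ax":0.0,"ay":0.0,"az":0.0},
    {"hand":0.0,"x":0.0,"y":0.0,"z":0.0,"ax":0.0,"ay":0.0,"az":0.0},
    {"hand":0.0,"x":0.0,"y":0.0,"z":0.0,"ax":0.0,"ay":0.0,"az":0.0},
    {"hand":0.0,"x":0.0,"y":0.0,"z":0.0,"ax":0.0,"ay":0.0,"az":0.0},
    {"hand":0.0,"x":0.0,"y":0.0,"z":0.0,"ax":0.0,"ay":0.0,"az":0.0},
    {"hand":0.0,"x":0.0,"y":0.0,"z":0.0,"ax":0.0,"ay":0.0,"az":0.0},
    {"hand":0.0,"x":0.0,"y":0.0,"z":0.0,"ax":0.0,"ay":0.0,"az":0.0},
    {"hand":0.0,"x":0.0,"y":0.0,"z":0.0,"ax":0.0,"ay":0.0,"az":0.0},
    {"hand":0.0,"x":0.0,"y":0.0,"z":0.0,"ax":0.0,"ay":0.0,"az":0.0},
  ],
)

```text
clock: 14.72
position: [489.8, -142.3, 191.3]
tool_rot: [-0.149, 0.989, 0.0, -0.0]
wrist_force: [-0.8, -1.1, -0.1]
gripper_width: 0.3
gripper_force: 0.0
```

```bash
python3 -c "
from h import *
st(last=212)
p,_=robot.grab_frame('top');print(p.min(2)[202:222,202:222])"
```

```text
t 14.78 u 210.03 rem -3.5 tcp [ 489.8 -142.2  191.3] F [-0.13 -0.05  1.05]
[[ 69  68  69  68  67  69  73  70  63  58  55  57  60  71  82  84  78  74
   74  74]
 [ 71  72  73  72  73  80  87  87  82  74  67  71  79  90 100  98  85  77
   76  77]
 [ 81  81  81  81  81  88  99 103 100  92  79  85  97 104 109 104  88  82
   81  82]
 [ 88  88  89  88  89  93 102 107 106  97  84  90 103 109 108 102  88  83
   80  82]
 [ 91  92  92  92  93  95 102 105 103  95  82  88 101 105 105  99  86  81
   73  72]
 [ 92  92  93  92  93  96 100 103 102  93  80  85  98 103 103  97  86  81
   74  74]
 [ 84  85  84  85  86  91  99 102 101  91  77  85  97 102 102  94  83  81
   77  78]
 [ 66  65  65  66  70  82  92  98  99  88  72  80  94 100  99  88  72  66
   65  66]
 [ 47  48  47  48  54  66  79  89  93  81  63  67  82  90  91  78  61  52
   51  51]
 [ 39  38  38  38  42  50  61  79  89  74  53  50  59  66  66  58  48  43
   42  43]
 [ 34  35  35  35  36  39  51  74  87  71  47  39  41  43  43  40  37  36
   36  36]
 [ 34  34  34  34  35  37  48  72  86  71  46  36  36  36  35  34  35  34
   34  34]
 [ 34  34  34  35  35  37  45  67  80  66  45  36  35  35  34  35  33  36
   34  34]
 [ 35  37  37  36  35  38  42  56  65  56  42  37  35  36  36  35  35  35
   35  37]
 [ 38  37  37  38  41  47  46  47  49  44  38  37  36  37  35  37  36  38
   37  36]
 [ 37  37  38  42  54  68  68  56  45  38  37  38  37  36  36  37  38  37
   37  37]
 [ 38  38  39  46  67  86  86  69  48  38  37  37  37  37  37  37  38  37
   37  37]
 [ 39  37  39  45  65  86  85  67  45  36  37  36  38  37  38  36  38  36
   37  37]
 [ 37  38  37  40  52  66  66  51  39  35  36  36  38  36  37  36  37  36
   37  37]
 [ 36  38  38  37  41  46  44  39  36  34  35  37  36  36  36  36  36  36
   35  36]]
```

jog_arm(
  steps=[
    {"hand":0.0,"x":0.0,"y":0.0,"z":0.0,"ax":0.0,"ay":0.0,"az":0.0},
    {"hand":0.0,"x":0.0,"y":0.0,"z":0.0,"ax":0.0,"ay":0.0,"az":0.0},
    {"hand":0.0,"x":0.0,"y":0.0,"z":0.0,"ax":0.0,"ay":0.0,"az":0.0},
    {"hand":0.0,"x":0.0,"y":0.0,"z":0.0,"ax":0.0,"ay":0.0,"az":0.0},
    {"hand":0.0,"x":0.0,"y":0.0,"z":0.0,"ax":0.0,"ay":0.0,"az":0.0},
    {"hand":0.0,"x":0.0,"y":0.0,"z":0.0,"ax":0.0,"ay":0.0,"az":0.0},
    {"hand":0.0,"x":0.0,"y":0.0,"z":0.0,"ax":0.0,"ay":0.0,"az":0.0},
    {"hand":0.0,"x":0.0,"y":0.0,"z":0.0,"ax":0.0,"ay":0.0,"az":0.0},
    {"hand":0.0,"x":0.0,"y":0.0,"z":0.0,"ax":0.0,"ay":0.0,"az":0.0},
    {"hand":0.0,"x":0.0,"y":0.0,"z":0.0,"ax":0.0,"ay":0.0,"az":0.0},
  ],
)

```text
clock: 16.08
position: [489.8, -142.3, 191.3]
tool_rot: [-0.149, 0.989, 0.0, -0.0]
wrist_force: [-0.2, 0.2, -0.6]
gripper_width: 0.7
gripper_force: 0.0
```

```bash
python3 -c "
from h import *
st(last=212)
p,_=robot.grab_frame('side')
cv2.imwrite('pics/g.png',cv2.resize(p[190:250,255:335,::-1],None,fx=9,fy=9,interpolation=2))
for q,z in(('index',86),('camera',65)):
    for r in robot.pinpoint(q,'side')[:1]: print(q,r['xy'],ray('side',r['xy'],2,z))
g=p.min(2);np.set_printoptions(linewidth=200);print(g[206:228,260:296])"
```

```text
t 16.12 u 208.38 rem -8.1 tcp [ 489.8 -142.3  191.3] F [ 0.43  0.14 -0.56]
index [286.6, 217.2] [540.99612604 134.22291733  86.        ]
camera [272.9, 220.4] [572.70278029 122.41763247  65.        ]
[[125 135 135 124 118 112 111 109 113 105 105  99  87  84  83  90 105 145 167 182 184 185 172 122  63  49  48  49  52  46  54  49  48  50  52  49]
 [124 130 135 124 119 115 112 111 111 105  91  78  76  62  66  76 112 153 180 183 183 179 148  99  58  47  44  46  48  50  50  52  48  42  46  52]
 [133 131 132 124 112 109 113 112 109 101  80  64  61  69  65  78 125 167 177 181 176 171 134  78  52  41  44  47  48  48  46  46  49  53  45  45]
 [134 131 125 114 113 110 113 114 108  94  73  66  60  66  65  96 143 173 183 178 180 162 106  61  49  47  46  48  52  47  49  45  54  50  51  45]
 [140 129 118 110 112 115 110 106 105  88  68  64  62  66  69 111 160 178 181 181 174 152  98  50  46  42  49  47  44  46  50  47  49  50  42  43]
 [135 128 118 114 111 111 113 105  95  78  69  61  61  67  79 124 168 181 177 181 171 129  81  41  44  50  46  46  62  69  68  66  53  47  46  52]
 [134 123 115 109 
[... 1634 characters left out ...]
22 173 190 197 179 173 181 188 184 160 101  55  44  45  43  45  47  45  51  47  44  46  44  41  42  43  41  48]
 [103 104 110 110 107 104 105 103 123 152 164 162 162 157 170 179 175 147  94  52  40  48  41  47  49  48  53  51  44  47  40  52  41  46  47  45]
 [115 106 113 110 106 110 106 107 114 117 134 142 150 146 162 160 146 118  71  52  44  46  48  40  48  49  42  47  49  48  48  47  50  45  41  38]
 [114 114 107 113 103 114 109 108 109 111 126 140 150 153 155 155 128  80  44  43  36  45  44  49  50  41  47  43  45  39  46  45  46  44  44  47]
 [115 107 113 107 110 109 108 112 108 116 137 155 154 156 160 149 110  70  44  46  50  45  52  50  42  51  40  51  46  52  45  38  47  48  47  43]]
```

View pics/g.png

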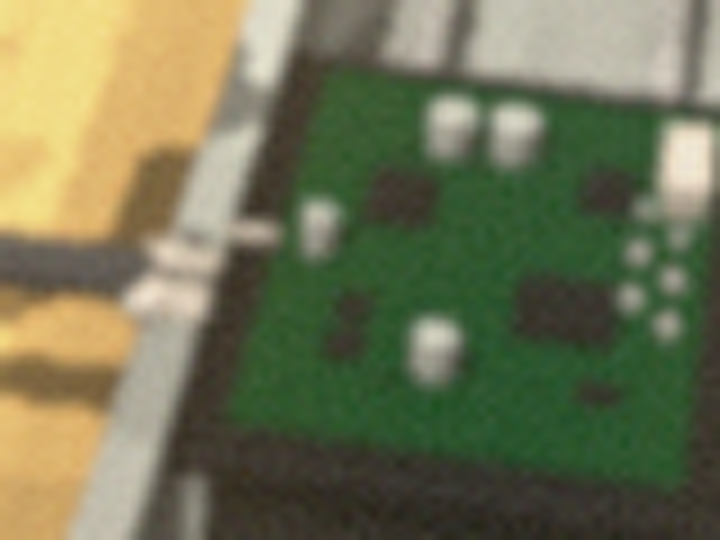

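```bash
python3 -c "
from h import *
i=ray('side',(283.0,215.5),2,86);m=ray('side',(273.8,219.9),2,65);print(i,m,(m-i)[:2]@[.022,1])
st(last=212)"
```

```text
[549.74251409 129.19572594  86.        ] [571.02301285 119.93797036  65.        ] -8.789584605071592
t 16.32 u 208.28 rem -8.4 tcp [ 489.8 -142.2  191.3] F [-0.52 -0.34 -0.14]
```

Both cameras agree on about 8.5 mm past the mark, inside the 12 mm band. I'll now check that it stands still for three seconds.

jog_arm(
  steps=[
    {"hand":0.0,"x":0.0,"y":0.0,"z":0.0,"ax":0.0,"ay":0.0,"az":0.0},
    {"hand":0.0,"x":0.0,"y":0.0,"z":0.0,"ax":0.0,"ay":0.0,"az":0.0},
    {"hand":0.0,"x":0.0,"y":0.0,"z":0.0,"ax":0.0,"ay":0.0,"az":0.0},
    {"hand":0.0,"x":0.0,"y":0.0,"z":0.0,"ax":0.0,"ay":0.0,"az":0.0},
    {"hand":0.0,"x":0.0,"y":0.0,"z":0.0,"ax":0.0,"ay":0.0,"az":0.0},
    {"hand":0.0,"x":0.0,"y":0.0,"z":0.0,"ax":0.0,"ay":0.0,"az":0.0},
    {"hand":0.0,"x":0.0,"y":0.0,"z":0.0,"ax":0.0,"ay":0.0,"az":0.0},
    {"hand":0.0,"x":0.0,"y":0.0,"z":0.0,"ax":0.0,"ay":0.0,"az":0.0},
    {"hand":0.0,"x":0.0,"y":0.0,"z":0.0,"ax":0.0,"ay":0.0,"az":0.0},
    {"hand":0.0,"x":0.0,"y":0.0,"z":0.0,"ax":0.0,"ay":0.0,"az":0.0},
  ],
)

```text
clock: 17.58
position: [489.8, -142.2, 191.3]
tool_rot: [-0.149, 0.989, 0.0, -0.0]
wrist_force: [-0.6, 0.1, 0.3]
gripper_width: 0.5
gripper_force: 0.0
```

```bash
python3 -c "
from h import *
st(last=212)"
```

```text
t 17.62 u 208.28 rem -8.4 tcp [ 489.8 -142.3  191.3] F [ 0.05 -0.1  -0.34]
```

jog_arm(
  steps=[
    {"hand":0.0,"x":0.0,"y":0.0,"z":0.0,"ax":0.0,"ay":0.0,"az":0.0},
    {"hand":0.0,"x":0.0,"y":0.0,"z":0.0,"ax":0.0,"ay":0.0,"az":0.0},
    {"hand":0.0,"x":0.0,"y":0.0,"z":0.0,"ax":0.0,"ay":0.0,"az":0.0},
    {"hand":0.0,"x":0.0,"y":0.0,"z":0.0,"ax":0.0,"ay":0.0,"az":0.0},
    {"hand":0.0,"x":0.0,"y":0.0,"z":0.0,"ax":0.0,"ay":0.0,"az":0.0},
    {"hand":0.0,"x":0.0,"y":0.0,"z":0.0,"ax":0.0,"ay":0.0,"az":0.0},
    {"hand":0.0,"x":0.0,"y":0.0,"z":0.0,"ax":0.0,"ay":0.0,"az":0.0},
    {"hand":0.0,"x":0.0,"y":0.0,"z":0.0,"ax":0.0,"ay":0.0,"az":0.0},
    {"hand":0.0,"x":0.0,"y":0.0,"z":0.0,"ax":0.0,"ay":0.0,"az":0.0},
    {"hand":0.0,"x":0.0,"y":0.0,"z":0.0,"ax":0.0,"ay":0.0,"az":0.0},
  ],
)

```text
clock: 18.88
position: [489.8, -142.2, 191.3]
tool_rot: [-0.149, 0.989, 0.0, -0.0]
wrist_force: [0.2, -0.5, -1.3]
gripper_width: 0.1
gripper_force: 0.0
```

```bash
python3 -c "
from h import *
for i in range(4): st(last=212)
p,_=robot.grab_frame('side');g=p.min(2).astype(float)
w=np.clip(g[210:222,287:296]-70,0,None);print((w.sum(1)*np.arange(210,222)).sum()/w.sum())
w=g[210:222,280:296];np.set_printoptions(linewidth=200);print(w.astype(int))"
```

```text
t 18.93 u 208.28 rem -8.4 tcp [ 489.8 -142.2  191.3] F [ 0.2   0.93 -0.01]
t 18.98 u 208.31 rem -8.3 tcp [ 489.8 -142.2  191.3] F [-0.05 -0.24 -0.8 ]
t 19.02 u 208.31 rem -8.3 tcp [ 489.8 -142.2  191.3] F [ 0.97 -0.34 -0.22]
t 19.07 u 208.27 rem -8.4 tcp [ 489.8 -142.2  191.3] F [-0.63 -0.63  0.43]
214.40837336993823
[[177 148  96  51  44  49  45  46  44  48  51  50  50  42  49  49]
 [166 130  76  47  43  49  44  51  58  69  75  63  52  46  47  45]
 [161 112  62  40  47  43  46  54  83 114 128 108  78  57  49  44]
 [152 100  62  48  49  51  47  56 104 153 169 145 107  69  47  40]
 [147 119 109 102  89  80  54  59 108 159 169 148 104  62  48  46]
 [154 149 150 149 135 118  69  58 103 139 147 119  82  47  41  39]
 [125 120 124 129 121 113  76  61  96 131 133 104  66  38  46  45]
 [ 97  76  80  85  86  84  63  54  96 125 120  91  59  50  47  46]
 [ 79  44  49  48  51  57  51  53  75  90  94  70  59  43  47  50]
 [ 68  46  42  42  40  38  42  51  53  63  61  52  52  50  40  42]
 [ 50  41  45  35  46  48  46  45  48  50  46  46  48  46  43  53]
 [ 47  44  43  49  35  46  44  42  44  49  48  45  47  46  38  48]]
```

```bash
python3 -c "
from h import *
print(robot.sign_off())"
```

```text
the job is handed in; nothing more can be done
None
```

I handed the job in with the carriage at rest, the index line about 8.4 mm past the middle of the mark plate (limit 12 mm), hand clear, and no measurable movement for nearly 3 s before sign-off; the judge's result was not shown.

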